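# Seat the check sample in the spinner stage and bolt it down

### The arm

A 6-joint arm with a two-finger parallel gripper is mounted at the origin on the work surface; the furniture and walls round the work are solid. World frame = base frame: x ahead of the robot, y to its left, z up, the work surface at z = 0. Lengths are in m, angles in rad, forces in N, time in s.
With the tool pointing down it reaches from about 0.3 to 0.875 m from the base axis. Payload 6.4 kg.
Tool frame: the origin (TCP) lies between the finger pads; the fingertips stand 8 mm ahead of it and the grasp point (between the pads) lies 11 mm behind it; z points along the fingers, y is the line along which they close (so a half turn about z gives the same grasp; the last joint's range is limited). The gripper opens to 85 mm and grips with 20 to 120 N. Pads are 22 mm wide; open, the fingers measure 114 mm over their backs; the gripper's body (76 mm by 85 mm) begins 54 mm behind the grasp point. The pads swing forward as they close: fully open they stand 13 mm farther back than shut.
Start: joints at [0.935, 0.181, 1.607, -0, 1.354, -0.206], TCP at [0.24, 0.523, 0.239] pointing down, gripper open.
Joint ranges: [-2.99, 2.99], [-0.89, 2.07], [0.3, 2.58], [-1.14, 4.28], [0, 2.63], [-3.12, 3.12]. Speed limits (rad/s): [2.57, 2.57, 3.01, 3.14, 3.14, 3.14].

### API

Orientations are given as a unit quaternion [x, y, z, w].
In Python, from rig import env gives the robot as it stands.
- The arm moves only by the tool move_arm, never from a script. Its argument "moves" is a list of rows, each a list of 3 entries, a list of its own where there are three numbers: the closure in counts, from 0 (fully open) to 255 (shut), then the shift along the tool's x, y, z normalised to -1 to 1, where 1 is 75 cm, then the turn, a rotation vector about the tool's x, y, z normalised to -1 to 1, where 1 is 45 degrees. A call has 1 to 8 rows; each row is the pose to reach, as a shift and turn from the pose commanded when the call began, along the tool's axes at that moment; what a row does not reach only later rows make up. A row lasts 1/12 s, in which the tool goes at most 41.7 mm and 7.16 degrees, less where a joint would pass 70% of its speed; a pose out of reach is approached as far as the arm can. A call with a number of a shift or a turn outside -1 to 1 is refused whole. A call with a gripper value outside its range is refused whole. The fingers move at their own pace and stop on an object; "grip_force" is the grip in N (left out, the last holds). Time passes only in rows, so rows that repeat a pose let the fingers close. It gives the time, the measured TCP pose, the force, the opening and the grip force at its end, in the units of the state.
- env.observe(): the state, without advancing time (a new reading comes with each control period).
- env.grab_frame(name): name is "scene" or "top" or "wrist"; returns (picture, depth): 384x512x3 uint8, blue, green, red; 384x512 float32, m along the optical axis (not along the pixel's ray), 0 where there is no reading.
- env.get_calibration(name): a dict with "fx", "fy", "cx", "cy" (pixels), "rvec" (rotation vector, rad) and "tvec" (3), from world to camera coordinates, as OpenCV has them. Camera axes: x right, y down, z forward; pixel columns grow to the right and rows downward; lengths in m; the calibration is good to about 2 mm. A picture is of the moment at which its call begins: read the wrist's pose just before it. get_calibration takes no time and is no camera call; for the wrist camera it gives the pose at the moment of the call.
- env.finish_job(): hands the job in; it is judged then, once.
The state is a dict: "time": time; "joint_positions": joint angles; "qd": joint speeds; "effort": joint torques, N m; "tcp_pos": TCP position; "orientation": TCP orientation; "contact_force": force on the tool from outside, world axes, zero at the start; "wrist_torque": the same for the moment, N m; "width": finger opening in m; "grip_force": force on a finger pad.
Only numpy, scipy, OpenCV 4.12 (cv2) and the standard library are available. Lean on these libraries where they do the work, as an engineer would, in place of code of your own. Each camera call takes 0.05 s, during which the arm holds its last target. There are 200 camera calls.

### The job

Load the steel check-sample puck into the round pocket of the aluminium spinner stage: work it gently about in the pocket until its square foot finds the driver's square socket and it drops fully home with its flange flush on the block, then slide the retaining bolt all the way in over the flange and let go. Never press or twist the puck hard in the stage to find its seat (keep under 40 N), and leave the other things on the desk where they are.

Things in the scene. Friction and masses are not known exactly. Their poses are not given: they have to be found in the camera images.
- puck_grip (a point): Grip point of the loose steel check-sample puck: on its axis, in its grey bar grip, 48 mm above its underside. The bar is 30 mm long (own x), 13 mm thick (own y), from 26 to 61 mm above the underside. Own z up. With the foot standing on the driver's face this point is 34 mm above pocket; with the puck home, 27 mm (a 7 mm drop).
- puck: The same puck, about 0.25 kg, 61 mm high, standing on its foot; origin at the centre of the foot's underside. From below: square foot 26x26 mm (sides along own x and y), 9 mm high; round boss 44 mm across, 12 mm high; flange 60 mm across, 5 mm thick, which lies on the stage's top when home; then the bar grip.
- stage: Spinner stage, a fixed aluminium block 30 mm high; origin at desk level on the pocket's axis, z up. It spans -42 to +42 mm in own x and -104 to +42 mm in own y. The bolt lies on its -y part, between two rails 46 mm high whose inner faces are 14 mm either side of the centre line, 48 to 88 mm to -y of the axis.
- pocket (a point): Centre of the mouth of the stage's round pocket, 30 mm above the desk; 47 mm across, with a 4 mm bevel. 14 mm down is a driver plate with a square socket 28.8 mm wide, 12 mm deep. The socket's angle is random and not reported; quarter turns are alike, so a 90 degree sweep meets it. The foot enters only within about 6 degrees and near the middle. The driver stays put under light pressure (it turns along at 0.2 N m).
- bolt (a joint): Retaining bolt of the stage, a flat steel slide 26 mm wide, 37 to 43 mm above the desk. It slides to the stage's +y: 0 = drawn back, 0.022 m = fully in, its nose over the flange, 19 mm from the pocket's axis. Stays where left; friction about 1.5 N. It clears the flange (2 mm) only when the puck is home, else strikes it.
- bolt_tab (a point): Centre of the grey upright tab on the bolt, by which it is pushed or pinched: 14 mm square in plan, from 41 to 77 mm above the desk; this point is 60 mm above the desk, and 84 mm to -y of the pocket's axis with the bolt drawn back, 62 mm with it in. Axes as the stage.
- ring_box: bystander: dark red ring box, 60x52x42 mm; origin at the centre of its underside
- weight_200: bystander: larger brass weight, 30 mm across, 34 mm high; origin at the centre of its underside
- weight_100: bystander: smaller brass weight, 24 mm across, 27 mm high; origin at the centre of its underside
- coin_1: bystander: gold-coloured disc, 24 mm across, 8 mm high; origin at the centre of its underside
- loupe: bystander: small folding loupe, 24x38x18 mm; origin at the centre of its underside
Mind the look-alikes: they are no part of the job. There is more than one size of the puck; the job needs the middle-sized.

How it is judged:
By the outcome, as a careful person would: the job done as asked, in the order asked, and still so for the second after the job is handed in, with the robot touching nothing.
It also fails if it takes over 72 s, if anything falls off the work surface, if the arm or the gripper's body presses on something with over 40 N, if the wrist force passes 120 N, or if a joint passes its speed limit or range.

## Working session

There is one attempt and no reset: what is moved stays moved. The work goes in short steps, Python scripts to look and compute and a tool call to move; the robot and the scene stay as the last step left them, time stands still between calls to the robot, and variables do not carry over. Pictures are saved under pics/ and viewed, at most 10 in all, crops included, and the job is handed in when it is done.

Besides the shell and the picture viewer there is one more tool, called after "Emit:" as name(argument=value, ...), one argument or row to a line, values as JSON. move_arm: Moves the arm, as the interface text tells. Scaled input: -1 to 1 covers 75 cm each way for a shift and 45 degrees each way for a turn. Its arguments: {"type":"object","properties":{"moves":{"type":"array"},"grip_force":{"type":"number"}},"required":["moves"]}

```bash
ls; mkdir -p pics; python3 - <<'E'
from rig import env
import cv2,numpy as np
s=env.observe();print({k:np.round(v,3).tolist() for k,v in s.items()})
for n in ["scene","top","wrist"]:
    p,d=env.grab_frame(n);c=env.get_calibration(n);print(n,{k:np.round(v,4).tolist() for k,v in c.items()})
    cv2.imwrite(f"pics/{n}0.png",p);np.save(f"pics/{n}0d.npy",d);
a=cv2.imread("pics/scene0.png");b=cv2.imread("pics/top0.png")
E
```

```text
pics
{'time': 0.0, 'joint_positions': [0.935, 0.182, 1.608, 0.0, 1.354, -0.206], 'qd': [-0.001, 0.0, 0.001, 0.001, 0.0, 0.001], 'effort': [-0.001, -44.487, -35.134, -0.0, 0.009, 0.0], 'tcp_pos': [0.239, 0.522, 0.238], 'orientation': [0.213, 0.977, -0.001, -0.0], 'contact_force': [0.21, -0.054, -0.029], 'wrist_torque': [-0.027, 0.003, -0.01], 'grip_force': 0.0, 'width': 0.086}
scene {'fx': 428.9715, 'fy': 428.9715, 'cx': 255.7796, 'cy': 190.8898, 'rvec': [0.2372, 3.0069, -0.7223], 'tvec': [0.4248, -0.2861, 1.374]}
top {'fx': 354.7254, 'fy': 354.7254, 'cx': 260.5915, 'cy': 188.7432, 'rvec': [2.0962, -2.1513, 0.134], 'tvec': [0.3082, 0.4563, 0.9204]}
wrist {'fx': 321.6929, 'fy': 321.6929, 'cx': 257.7973, 'cy': 188.5432, 'rvec': [-2.446, -1.5714, -0.2111], 'tvec': [-0.5761, -0.0347, 0.3777]}
```

View pics/top0.png

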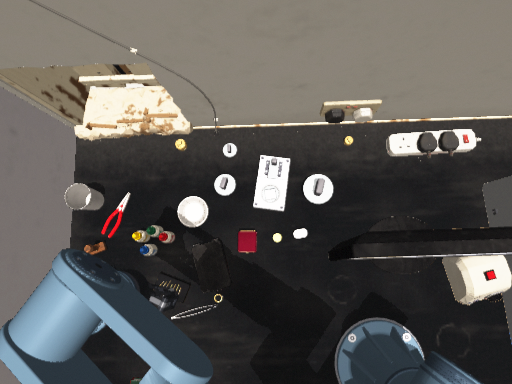

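View pics/scene0.png

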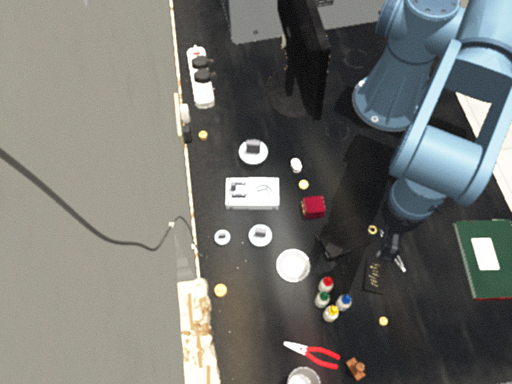

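The top view shows the stage at (271,183), with its pocket near (270,195) and the tab near (273,163). The three pucks are at (230,150) small, (225,185) middle and (318,188) large. Next I'll measure them by depth.

```bash
cat > h.py <<'E'
import cv2,numpy as np
from scipy.spatial.transform import Rotation as R
def ray(c,u,v):
    Rm=cv2.Rodrigues(np.array(c["rvec"],float))[0];t=np.array(c["tvec"],float).ravel()
    d=np.stack([(np.asarray(u,float)-c["cx"])/c["fx"],(np.asarray(v,float)-c["cy"])/c["fy"],np.ones_like(np.asarray(u,float))],-1)
    return -Rm.T@t, d@Rm
def plane(c,u,v,z):
    o,d=ray(c,u,v);k=(z-o[2])/d[...,2];return o+d*k[...,None]
def cloud(c,dep):
    v,u=np.mgrid[:dep.shape[0],:dep.shape[1]];o,d=ray(c,u,v);return o+d*dep[...,None]
def px(c,p):
    return cv2.projectPoints(np.array(p,float).reshape(-1,3),np.array(c["rvec"],float),np.array(c["tvec"],float),np.array([[c["fx"],0,c["cx"]],[0,c["fy"],c["cy"]],[0,0,1]]),None)[0].reshape(-1,2)
E
python3 - <<'E'
from rig import env
from h import *
c=env.get_calibration("top");d=np.load("pics/top0d.npy");P=cloud(c,d)
m=((P[...,2]>0.012)&(P[...,2]<0.09)&(d>0)).astype(np.uint8)
m[:130]=0
n,l,st,ce=cv2.connectedComponentsWithStats(m)
for i in range(1,n):
    if 20<st[i,4]<4000:
        q=P[l==i];x,y=ce[i]
        r=cv2.minAreaRect(np.float32(q[:,:2]*1000))
        print(np.round(ce[i]),st[i,4],"xy",np.round(r[0]),"size",np.round(r[1]),"ang",round(r[2],1),"z",np.round(np.percentile(q[:,2],[10,50,98]),3))
E
```

```text
[ 66. 195.] 2766 xy [459. 792.] size [400. 106.] ang 0.0 z [0.022 0.057 0.089]
[122. 133.] 688 xy [636. 658.] size [330.  23.] ang 88.7 z [0.018 0.034 0.044]
[431. 142.] 1923 xy [ 577. -189.] size [ 79. 257.] ang 2.0 z [0.027 0.032 0.056]
[348. 140.] 61 xy [602.  47.] size [22. 21.] ang 42.7 z [0.015 0.019 0.029]
[180. 144.] 91 xy [604. 524.] size [29. 27.] ang 86.3 z [0.019 0.023 0.035]
[229. 149.] 151 xy [584. 383.] size [39. 37.] ang 44.0 z [0.015 0.018 0.041]
[271. 182.] 1502 xy [485. 267.] size [ 87. 146.] ang 81.0 z [0.025 0.03  0.056]
[224. 184.] 361 xy [483. 396.] size [58. 57.] ang 43.7 z [0.024 0.027 0.062]
[318. 188.] 703 xy [462. 142.] size [79. 80.] ang 86.4 z [0.033 0.036 0.085]
[494. 204.] 806 xy [ 405. -305.] size [119.  12.] ang 3.1 z [0.025 0.058 0.089]
[191. 211.] 206 xy [412. 488.] size [84. 84.] ang 45.4 z [0.013 0.015 0.019]
[153. 234.] 454 xy [352. 585.] size [92. 45.] ang 86.5 z [0.026 0.049 0.084]
[300. 233.] 111 xy [344. 194.] size [23. 36.] ang 10.1 z [0.016 0.018 0.022]
[247. 241.] 413 xy [325. 337.] size [50. 59.] ang 87.9 z [0.038 0.042 0.045]
[211. 266.] 1516 xy [262. 435.] size [134.  82.] ang 13.9 z [0.025 0.028 0.032]
[ 94. 248.] 178 xy [317. 753.] size [23. 44.] ang 20.3 z [0.014 0.019 0.067]
[148. 249.] 158 xy [309. 601.] size [30. 25.] ang 2.0 z [0.025 0.048 0.084]
[509. 261.] 78 xy [ 253. -318.] size [44.  4.] ang 5.5 z [0.063 0.072 0.084]
[476. 290.] 1245 xy [ 177. -268.] size [256. 108.] ang 49.3 z [0.023 0.053 0.089]
[173. 285.] 455 xy [208. 545.] size [91. 52.] ang 67.2 z [0.014 0.017 0.02 ]
[371. 347.] 1972 xy [49. 14.] size [123. 220.] ang 15.1 z [0.013 0.021 0.087]
[134. 381.] 39 xy [-26. 634.] size [ 9. 24.] ang 1.2 z [0.017 0.02  0.023]
```

```bash
cat >> h.py <<'E'
def tool(s): return R.from_quat(s["orientation"]).as_matrix(), np.array(s["tcp_pos"],float)
def shift(s,target): # normalised shift in tool axes
    T,p=tool(s); return np.round(T.T@(np.array(target)-p)/0.75,4)
E
python3 - <<'E'
from rig import env
from h import *
s=env.observe();T,p=tool(s);c=env.get_calibration("wrist")
o,d=ray(c,256,192);print(np.round(T,3),p,o,d, "cam in tool",T.T@(o-p))
tgt=np.array([0.47,0.335,0.30]);tgt[:2]-=(o-p)[:2]; 
print(tgt,shift(s,tgt))
E
```

```text
[[-0.909  0.417 -0.001]
 [ 0.417  0.909 -0.001]
 [ 0.    -0.001 -1.   ]] [0.23934788 0.52237181 0.23858532] [0.17893359 0.55211411 0.37266149] [ 0.24822573 -0.12088344 -0.96120646] cam in tool [ 0.06734691  0.00168698 -0.1340614 ]
[0.53041429 0.3052577  0.3       ] [-0.4734 -0.1016 -0.0819]
```

```bash
python3 - <<'E'
from rig import env
from h import *
print(shift(env.observe(),[0.48,0.33,0.26]))
E
```

```text
[-0.3986 -0.0995 -0.0285]
```

Emit:
move_arm(
  moves=[
    [0,[-0.4,-0.1,-0.03],[0,0,0]],
    [0,[-0.4,-0.1,-0.03],[0,0,0]],
    [0,[-0.4,-0.1,-0.03],[0,0,0]],
    [0,[-0.4,-0.1,-0.03],[0,0,0]],
    [0,[-0.4,-0.1,-0.03],[0,0,0]],
    [0,[-0.4,-0.1,-0.03],[0,0,0]],
    [0,[-0.4,-0.1,-0.03],[0,0,0]],
    [0,[-0.4,-0.1,-0.03],[0,0,0]],
  ],
)

```text
time: 0.82
tcp_pos: [0.4846, 0.3261, 0.262]
orientation: [0.215, 0.977, -0.0, 0.001]
contact_force: [0.5, -0.2, -0.5]
width: 0.0853
grip_force: 0.0
```

Emit:
move_arm(
  moves=[
    [0,[0,0,0],[0,0,0]],
    [0,[0,0,0],[0,0,0]],
  ],
)

```text
time: 0.98
tcp_pos: [0.4816, 0.3286, 0.2614]
orientation: [0.215, 0.977, -0.0, -0.0]
contact_force: [-1.0, -0.1, -0.6]
width: 0.0853
grip_force: 0.0
```

```bash
python3 - <<'E'
from rig import env
from h import *
import pickle
s=env.observe();c=env.get_calibration("wrist");p,d=env.grab_frame("wrist")
pickle.dump((s,c,p,d),open("pics/w1.pkl","wb"));cv2.imwrite("pics/w1.png",p);print(s["tcp_pos"],s["qd"])
E
```

```text
[0.48158285 0.32864036 0.26135465] [ 0.04437898 -0.0097679   0.01725553  0.00635053  0.00411511  0.00467769]
```

View pics/w1.png

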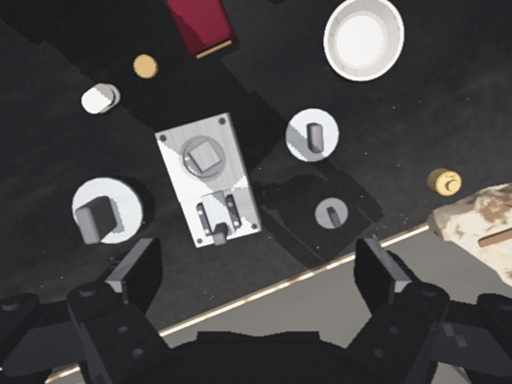

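The wrist view shows the stage, with the pocket at (205,156) and a square socket visible inside it. The tab is at (220,233) and the middle puck at (313,135).

```bash
cat > m.py <<'E'
import pickle,sys
from h import *
s,c,p,d=pickle.load(open(sys.argv[1],"rb"));P=cloud(c,d);Z=P[...,2]
def near(x,y,r): return np.hypot(P[...,0]-x,P[...,1]-y)<r
def rect(m,t):
    n,l,st,_=cv2.connectedComponentsWithStats(m.astype(np.uint8));
    if n<2: print(t,"none");return
    q=P[l==1+np.argmax(st[1:,4])]
    r=cv2.minAreaRect(np.float32(q[:,:2]*1000));print(t,len(q),np.round(r[0],1),np.round(r[1],1),round(r[2],1),"z",np.round(np.percentile(q[:,2],[5,50,95])*1000,1));return r
E
cat > m1.py <<'E'
from m import *
rect(near(.483,.396,.05)&(Z>.018)&(Z<.035),"flange 60")
rect(near(.483,.396,.05)&(Z>.056)&(Z<.07),"bar 30x13 (z61)")
rect(near(.485,.267,.1)&(Z>.025)&(Z<.034),"stage 146x84")
rect(near(.485,.267,.1)&(Z>.070)&(Z<.085),"tab 14")
rect(near(.45,.272,.03)&(Z>.010)&(Z<.022),"driver z16")
rect(near(.45,.272,.03)&(Z<.010),"socket z4")
u0,v0,u1,v1=150,105,270,255
cv2.imwrite("pics/crop1.png",cv2.resize(p[v0:v1,u0:u1],None,fx=4,fy=4,interpolation=2))
E
python3 m1.py pics/w1.pkl
```

```text
flange 60 1700 [481.9 397.5] [59.  58.7] 48.0 z [24.2 25.5 26.9]
bar 30x13 (z61) 351 [482.1 397.6] [13.  29.9] 71.9 z [57.8 60.  61.4]
stage 146x84 5696 [483.8 267.1] [ 84.5 145.6] 80.9 z [27.5 29.5 30.8]
tab 14 166 [533.8 259.4] [14.  13.5] 81.0 z [71.3 75.8 77.3]
driver z16 664 [453.6 271. ] [45.1 45.6] 74.4 z [13.6 15.4 18.5]
socket z4 540 [453.7 270.8] [28.7 26.9] 7.6 z [2.3 3.5 6.1]
```

View pics/crop1.png

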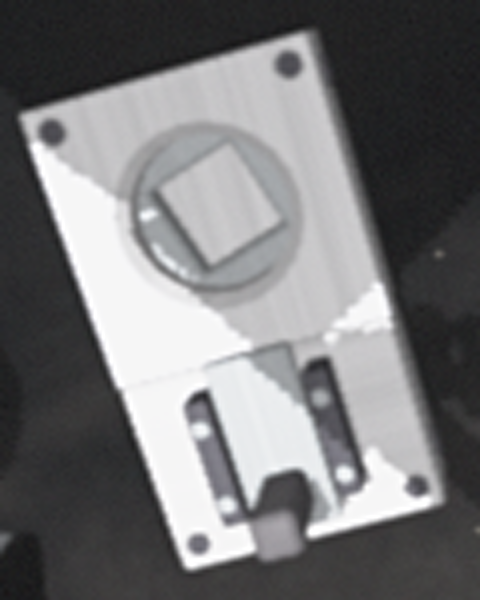

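The crop shows the socket's four corners at about crop (228,142), (285,220), (208,270) and (157,190), so I can get its angle directly.

```bash
cat > m2.py <<'E'
from m import *
k=np.array([[228,142],[285,220],[208,270],[157,190]])/4+[150,105]
for z in(.004,.016):
    q=plane(c,k[:,0],k[:,1],z)[:,:2]*1000;e=np.roll(q,-1,0)-q
    print(z,q.mean(0),np.linalg.norm(e,axis=1),np.degrees(np.arctan2(e[:,1],e[:,0]))%90)
for zz in (.011,.008,.006):
    rect(near(.4535,.2713,.026)&(Z<zz),"sock<%g"%zz)
T,pp=tool(s);print("tool x,y ang",np.degrees(np.arctan2(T[1,:2],T[0,:2])))
E
python3 m2.py pics/w1.pkl
```

```text
0.004 [454.6685127  271.32949467] [29.09793237 29.07838217 28.92299435 26.71171593] [9.95470932 8.08946994 5.27481531 8.50648287]
0.016 [453.64425936 273.99885998] [28.20588115 28.1869303  28.03630618 25.89281861] [9.95470932 8.08946994 5.27481531 8.50648287]
sock<0.011 544 [453.7 270.8] [28.7 26.9] 7.6 z [2.3 3.5 7. ]
sock<0.008 524 [453.7 270.8] [28.7 26.9] 7.6 z [2.2 3.5 5.1]
sock<0.006 512 [453.7 270.8] [28.7 26.9] 7.6 z [2.2 3.5 4.9]
tool x,y ang [155.22524746  65.22526866]
```

```bash
python3 - <<'E'
from rig import env
from h import *
s=env.observe();print(s["tcp_pos"],s["joint_positions"],shift(s,[0.482,0.3975,0.10]))
E
```

```text
[0.48061757 0.32948788 0.26125985] [ 3.97117691e-01  1.80731859e-01  1.56207768e+00  5.30086321e-04
  1.40003614e+00 -7.43137652e-01] [0.0359 0.0833 0.215 ]
```

Emit:
move_arm(
  moves=[
    [80,[0.036,0.083,0.215],[0,0,-0.149]],
    [80,[0.036,0.083,0.215],[0,0,-0.149]],
    [80,[0.036,0.083,0.215],[0,0,-0.149]],
    [80,[0.036,0.083,0.215],[0,0,-0.149]],
    [80,[0.036,0.083,0.215],[0,0,-0.149]],
    [80,[0.036,0.083,0.215],[0,0,-0.149]],
    [80,[0.036,0.083,0.215],[0,0,-0.149]],
    [80,[0.036,0.083,0.215],[0,0,-0.149]],
  ],
)

```text
time: 1.7
tcp_pos: [0.4836, 0.3982, 0.1035]
orientation: [0.155, 0.988, 0.001, 0.002]
contact_force: [0.3, 0.9, 0.3]
width: 0.0587
grip_force: 0.0
```

```bash
python3 - <<'E'
from rig import env
from h import *
import pickle
s=env.observe();c=env.get_calibration("wrist");p,d=env.grab_frame("wrist");pickle.dump((s,c,p,d),open("pics/w2.pkl","wb"))
s=env.observe();T,_=tool(s);print(s["tcp_pos"],s["width"],np.degrees(np.arctan2(T[1,1],T[0,1])),shift(s,[0.482,0.3975,0.041]))
E
cat > m3.py <<'E'
from m import *
rect(near(.483,.396,.05)&(Z>.056)&(Z<.07),"bar 30x13 (z61)")
rect(near(.483,.396,.05)&(Z>.018)&(Z<.035),"flange 60")
E
python3 m3.py pics/w2.pkl
```

```text
[0.48404437 0.39808019 0.10382479] 0.05855302792218365 72.08387044656983 [ 0.0027 -0.0019  0.0838]
bar 30x13 (z61) 1032 [481.5 398.1] [13.  29.2] 73.2 z [57.8 60.2 61.4]
flange 60 4383 [481.3 398.1] [58.9 58.3] 70.5 z [24.4 25.5 26.6]
```

Emit:
move_arm(
  moves=[
    [80,[0.002,-0.001,0.05],[0,0,0]],
    [80,[0.002,-0.001,0.081],[0,0,0]],
    [80,[0.002,-0.001,0.081],[0,0,0]],
    [80,[0.002,-0.001,0.081],[0,0,0]],
    [80,[0.002,-0.001,0.081],[0,0,0]],
  ],
)

```text
time: 2.17
tcp_pos: [0.4826, 0.3977, 0.0426]
orientation: [0.156, 0.988, 0.001, 0.002]
contact_force: [0.3, 0.1, 0.4]
width: 0.0586
grip_force: 0.0
```

Emit:
move_arm(
  moves=[
    [255,[0,0,0],[0,0,0]],
    [255,[0,0,0],[0,0,0]],
    [255,[0,0,0],[0,0,0]],
    [255,[0,0,0],[0,0,0]],
    [255,[0,0,0],[0,0,0]],
    [255,[0,0,0],[0,0,0]],
  ],
  grip_force=35,
)

```text
time: 2.67
tcp_pos: [0.4815, 0.3975, 0.0409]
orientation: [0.156, 0.988, 0.0, 0.001]
contact_force: [-1.3, -1.5, 5.5]
width: 0.0124
grip_force: 40.2
```

Emit:
move_arm(
  moves=[
    [255,[0,0,-0.03],[0,0,0]],
    [255,[0,0,-0.08],[0,0,0]],
    [255,[0,0,-0.11],[0,0,0]],
    [255,[0,0,-0.11],[0,0,0]],
    [255,[0,0,-0.11],[0,0,0]],
  ],
)

```text
time: 3.08
tcp_pos: [0.4814, 0.3975, 0.1233]
orientation: [0.156, 0.988, 0.001, 0.001]
contact_force: [-1.2, 0.0, -3.2]
width: 0.0124
grip_force: 39.0
```

```bash
python3 - <<'E'
from rig import env
from h import *
s=env.observe();T,_=tool(s);print(s["tcp_pos"],s["width"],s["contact_force"],np.degrees(np.arctan2(T[1,1],T[0,1])),shift(s,[0.4535,0.2715,0.125]))
E
```

```text
[0.48140581 0.39750424 0.12332552] 0.012429746542402727 [-1.22178705e+00  1.04779534e-03 -3.17679393e+00] 72.08332113433332 [-0.0163 -0.1713 -0.0025]
```

Emit:
move_arm(
  moves=[
    [255,[-0.016,-0.171,-0.002],[0,0,-0.578]],
    [255,[-0.016,-0.171,-0.002],[0,0,-0.578]],
    [255,[-0.016,-0.171,-0.002],[0,0,-0.578]],
    [255,[-0.016,-0.171,-0.002],[0,0,-0.578]],
    [255,[-0.016,-0.171,-0.002],[0,0,-0.578]],
    [255,[-0.016,-0.171,-0.002],[0,0,-0.578]],
    [255,[-0.016,-0.171,-0.002],[0,0,-0.578]],
    [255,[-0.016,-0.171,-0.002],[0,0,-0.578]],
  ],
)

```text
time: 3.75
tcp_pos: [0.4526, 0.2722, 0.1232]
orientation: [-0.07, 0.998, 0.0, -0.0]
contact_force: [0.2, -0.2, -2.7]
width: 0.0122
grip_force: 38.7
```

```bash
cat > st.py <<'E'
from rig import env
from h import *
import sys
s=env.observe();T,p=tool(s);print(np.round(p,4),round(s["width"],4),np.round(s["contact_force"],1),np.round(s["wrist_torque"],2),"yang",np.round(np.degrees(np.arctan2(T[1,1],T[0,1])),2))
print("axes",np.round(T,3).tolist())
if len(sys.argv)>1: print(shift(s,list(map(float,sys.argv[1:4]))))
E
python3 - <<'E'
from rig import env
from h import *
import pickle
s=env.observe();c=env.get_calibration("wrist");p,d=env.grab_frame("wrist");pickle.dump((s,c,p,d),open("pics/w3.pkl","wb"));cv2.imwrite("pics/w3.png",p)
E
cat > m4.py <<'E'
from m import *
rect(near(.453,.272,.035)&(Z>.138)&(Z<.16),"bar top (z>.14)")
rect(near(.453,.272,.045)&(Z>.10)&(Z<.118),"flange")
rect(near(.485,.267,.1)&(Z>.025)&(Z<.034),"stage 146x84")
E
python3 m4.py pics/w3.pkl; python3 st.py .4535 .2715 .08
```

```text
bar top (z>.14) 4178 [453.  274.6] [30.3 40.3] 11.7 z [140.  143.1 158.6]
flange 4878 [444.6 272.5] [42.4 59.3] 8.2 z [106.6 107.7 109. ]
stage 146x84 6621 [474.5 268.9] [ 84.4 127.2] 80.9 z [27.8 29.5 30.6]
[0.4527 0.2723 0.1234] 0.0123 [ 0.1  1.3 -3.2] [-0.04  0.04 -0.04] yang 98.09
axes [[-0.99, -0.141, -0.0], [-0.141, 0.99, 0.0], [0.0, 0.0, -1.0]]
[-0.0009 -0.0012  0.0578]
```

View pics/w3.png

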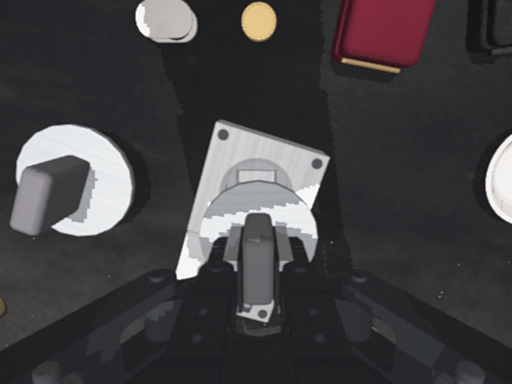

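The puck is held level and aligned with the visible socket edge at about (255,170). I'll descend in stages.

Emit:
move_arm(
  moves=[
    [255,[-0.0008,-0.0009,0.03],[0,0,0]],
    [255,[-0.0008,-0.0009,0.06],[0,0,0]],
    [255,[-0.0008,-0.0009,0.07],[0,0,0]],
    [255,[-0.0008,-0.0009,0.075],[0,0,0]],
    [255,[-0.0008,-0.0009,0.08],[0,0,0]],
    [255,[-0.0008,-0.0009,0.08],[0,0,0]],
    [255,[-0.0008,-0.0009,0.08],[0,0,0]],
  ],
)

```text
time: 4.38
tcp_pos: [0.4541, 0.2712, 0.0646]
orientation: [-0.071, 0.998, 0.0, 0.001]
contact_force: [-0.2, 0.7, -1.6]
width: 0.0123
grip_force: 38.7
```

```bash
python3 st.py .4534 .2717 .0505
```

```text
[0.4541 0.2712 0.0646] 0.0123 [-0.2  0.7 -1.6] [-0.01 -0.05  0.02] yang 98.1
axes [[-0.99, -0.141, 0.001], [-0.141, 0.99, 0.0], [-0.001, 0.0, -1.0]]
[0.0008 0.0008 0.0188]
```

Emit:
move_arm(
  moves=[
    [255,[0.0008,0.0006,0.002],[0,0,0]],
    [255,[0.0008,0.0006,0.004],[0,0,0]],
    [255,[0.0008,0.0006,0.006],[0,0,0]],
    [255,[0.0008,0.0006,0.008],[0,0,0]],
    [255,[0.0008,0.0006,0.008],[0,0,0]],
  ],
)

```text
time: 4.8
tcp_pos: [0.4526, 0.2711, 0.0576]
orientation: [-0.071, 0.998, -0.0, -0.0]
contact_force: [0.9, 0.3, -3.3]
width: 0.0123
grip_force: 38.7
```

Emit:
move_arm(
  moves=[
    [255,[0,0,0.001],[0,0,0]],
    [255,[0,0,0.002],[0,0,0]],
    [255,[0,0,0.003],[0,0,0]],
    [255,[0,0,0.003],[0,0,0]],
  ],
)

```text
time: 5.13
tcp_pos: [0.4527, 0.2711, 0.0553]
orientation: [-0.071, 0.998, -0.0, -0.0]
contact_force: [-0.4, 0.2, -2.6]
width: 0.0121
grip_force: 38.7
```

Emit:
move_arm(
  moves=[
    [255,[0,0,0.001],[0,0,0]],
    [255,[0,0,0.002],[0,0,0]],
    [255,[0,0,0.003],[0,0,0]],
    [255,[0,0,0.004],[0,0,0]],
    [255,[0,0,0.004],[0,0,0]],
  ],
)

```text
time: 5.55
tcp_pos: [0.4526, 0.2711, 0.0523]
orientation: [-0.071, 0.998, -0.0, -0.0]
contact_force: [-0.1, -0.0, -2.5]
width: 0.0121
grip_force: 38.7
```

```bash
python3 st.py .4534 .2717 .0505
```

```text
[0.4526 0.2711 0.0523] 0.0121 [-0.1 -0.  -2.5] [-0.07  0.01  0.03] yang 98.09
axes [[-0.99, -0.141, -0.0], [-0.141, 0.99, -0.0], [0.0, -0.0, -1.0]]
[-0.0011  0.0006  0.0025]
```

Still no contact, and the height is well below the driver face. I'll go the last 2 mm, then look for contact.

Emit:
move_arm(
  moves=[
    [255,[0,0,0.0007],[0,0,0]],
    [255,[0,0,0.0014],[0,0,0]],
    [255,[0,0,0.0021],[0,0,0]],
    [255,[0,0,0.0028],[0,0,0]],
    [255,[0,0,0.0028],[0,0,0]],
  ],
)

```text
time: 5.97
tcp_pos: [0.4527, 0.2711, 0.0503]
orientation: [-0.071, 0.998, -0.0, -0.0]
contact_force: [1.1, -0.6, -2.1]
width: 0.0125
grip_force: 38.7
```

Emit:
move_arm(
  moves=[
    [255,[0,0,0.0007],[0,0,0]],
    [255,[0,0,0.0014],[0,0,0]],
    [255,[0,0,0.0014],[0,0,0]],
    [255,[0,0,0.0014],[0,0,0]],
  ],
)

```text
time: 6.3
tcp_pos: [0.4528, 0.2712, 0.05]
orientation: [-0.071, 0.998, -0.0, 0.0]
contact_force: [-3.3, -1.6, 5.2]
width: 0.0122
grip_force: 39.9
```

Contact came at home height with about 8 N. I'll release and check.

Emit:
move_arm(
  moves=[
    [165,[0,0,0],[0,0,0]],
    [165,[0,0,0],[0,0,0]],
    [165,[0,0,0],[0,0,0]],
    [165,[0,0,0],[0,0,0]],
  ],
)

```text
time: 6.63
tcp_pos: [0.453, 0.2712, 0.0494]
orientation: [-0.07, 0.998, 0.0, 0.0]
contact_force: [-0.5, -0.1, -0.9]
width: 0.03
grip_force: 0.0
```

Emit:
move_arm(
  moves=[
    [165,[0,0,-0.03],[0,0,0]],
    [165,[0,0,-0.08],[0,0,0]],
    [165,[0,0,-0.13],[0,0,0]],
    [165,[0,0,-0.18],[0,0,0]],
    [165,[0.06,0,-0.2],[0,0,0]],
    [165,[0.06,0,-0.2],[0,0,0]],
    [165,[0.06,0,-0.2],[0,0,0]],
    [165,[0.06,0,-0.2],[0,0,0]],
  ],
)

```text
time: 7.3
tcp_pos: [0.4083, 0.2649, 0.1993]
orientation: [-0.071, 0.997, 0.0, 0.0]
contact_force: [0.3, -0.3, 0.5]
width: 0.03
grip_force: 0.0
```

```bash
python3 - <<'E'
from rig import env
from h import *
import pickle
s=env.observe();c=env.get_calibration("wrist");p,d=env.grab_frame("wrist");pickle.dump((s,c,p,d),open("pics/w4.pkl","wb"));cv2.imwrite("pics/w4.png",p)
E
cat > m5.py <<'E'
from m import *
rect(near(.453,.272,.035)&(Z>.065)&(Z<.09),"bar top (z70)")
rect(near(.453,.272,.045)&(Z>.0325)&(Z<.045),"flange (z35)")
rect(near(.485,.267,.1)&(Z>.025)&(Z<.032),"stage 146x84")
rect(near(.53,.262,.03)&(Z>.070)&(Z<.085),"tab 14")
E
python3 m5.py pics/w4.pkl; python3 st.py
```

```text
bar top (z70) 438 [453.4 272.7] [29.4 11.7] 7.8 z [67.3 69.2 70.4]
flange (z35) 2140 [453.3 272.6] [58.  58.7] 8.6 z [33.4 34.6 35.7]
stage 146x84 4562 [483.9 267.3] [ 84.3 146.7] 80.8 z [28.4 29.6 30.8]
tab 14 231 [533.9 259.2] [14.  14.3] 82.2 z [71.2 75.7 77.4]
[0.4085 0.2648 0.1988] 0.03 [-0.1 -0.2 -0.9] [-0.02  0.01 -0.02] yang 98.09
axes [[-0.99, -0.141, -0.0], [-0.141, 0.99, -0.0], [0.0, -0.0, -1.0]]
```

View pics/w4.png

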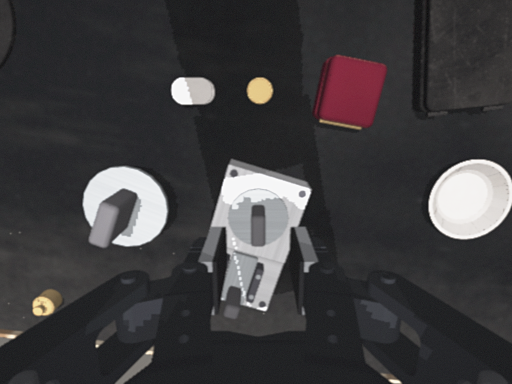

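The puck is home: flange top at 34.6 mm, centred on the axis, and the tab is unmoved. Next is the bolt tab.

```bash
python3 st.py .535 .259 .12|tail -1
```

```text
[-0.166  -0.0313  0.105 ]
```

Emit:
move_arm(
  moves=[
    [140,[-0.166,-0.031,0.0],[0,0,0.382]],
    [140,[-0.166,-0.031,0.0],[0,0,0.382]],
    [140,[-0.166,-0.031,0.05],[0,0,0.382]],
    [140,[-0.166,-0.031,0.105],[0,0,0.382]],
    [140,[-0.166,-0.031,0.105],[0,0,0.382]],
    [140,[-0.166,-0.031,0.105],[0,0,0.382]],
    [140,[-0.166,-0.031,0.105],[0,0,0.382]],
    [140,[-0.166,-0.031,0.105],[0,0,0.382]],
  ],
)

```text
time: 8.02
tcp_pos: [0.5351, 0.2598, 0.122]
orientation: [0.079, 0.997, 0.0, 0.001]
contact_force: [-0.0, 0.5, 0.2]
width: 0.0387
grip_force: 0.0
```

```bash
python3 st.py .535 .259 .059
```

```text
[0.5351 0.2598 0.122 ] 0.0387 [-0.   0.5  0.2] [ 0.   -0.01  0.01] yang 80.94
axes [[-0.988, 0.158, 0.001], [0.158, 0.988, 0.0], [-0.001, 0.001, -1.0]]
[ 0.     -0.0012  0.0839]
```

Emit:
move_arm(
  moves=[
    [140,[0,-0.001,0.03],[0,0,0]],
    [140,[0,-0.001,0.07],[0,0,0]],
    [140,[0,-0.001,0.082],[0,0,0]],
    [140,[0,-0.001,0.082],[0,0,0]],
    [140,[0,-0.001,0.082],[0,0,0]],
    [140,[0,-0.001,0.082],[0,0,0]],
  ],
)

```text
time: 8.52
tcp_pos: [0.536, 0.2592, 0.0615]
orientation: [0.079, 0.997, 0.001, 0.002]
contact_force: [-0.6, 0.6, 1.0]
width: 0.0385
grip_force: 0.0
```

Emit:
move_arm(
  moves=[
    [255,[0,0,0],[0,0,0]],
    [255,[0,0,0],[0,0,0]],
    [255,[0,0,0],[0,0,0]],
    [255,[0,0,0],[0,0,0]],
    [255,[0,0,0],[0,0,0]],
  ],
  grip_force=25,
)

```text
time: 8.93
tcp_pos: [0.5357, 0.2576, 0.061]
orientation: [0.079, 0.997, -0.001, 0.001]
contact_force: [-1.0, -5.7, 7.8]
width: 0.0136
grip_force: 29.0
```

Emit:
move_arm(
  moves=[
    [255,[0.005,0,0],[0,0,0]],
    [255,[0.01,0,0],[0,0,0]],
    [255,[0.015,0,0],[0,0,0]],
    [255,[0.02,0,0],[0,0,0]],
    [255,[0.025,0,0],[0,0,0]],
    [255,[0.028,0,0],[0,0,0]],
    [255,[0.028,0,0],[0,0,0]],
    [255,[0.028,0,0],[0,0,0]],
  ],
)

```text
time: 9.6
tcp_pos: [0.5157, 0.2608, 0.061]
orientation: [0.079, 0.997, -0.001, 0.002]
contact_force: [1.0, -7.1, 5.9]
width: 0.0139
grip_force: 28.7
```

Emit:
move_arm(
  moves=[
    [255,[0.001,0,0],[0,0,0]],
    [255,[0.002,0,0],[0,0,0]],
    [255,[0.003,0,0],[0,0,0]],
    [255,[0.004,0,0],[0,0,0]],
    [255,[0.004,0,0],[0,0,0]],
  ],
)

```text
time: 10.02
tcp_pos: [0.5156, 0.2608, 0.0613]
orientation: [0.08, 0.997, -0.0, 0.005]
contact_force: [11.5, -7.1, -2.3]
width: 0.0132
grip_force: 27.6
```

Emit:
move_arm(
  moves=[
    [150,[0,0,0],[0,0,0]],
    [150,[0,0,0],[0,0,0]],
    [150,[0,0,0],[0,0,0]],
    [150,[0,0,-0.04],[0,0,0]],
    [150,[0,0,-0.09],[0,0,0]],
    [150,[0,0,-0.14],[0,0,0]],
    [150,[0.1,0,-0.19],[0,0,0]],
    [150,[0.15,0,-0.2],[0,0,0]],
  ],
)

```text
time: 10.68
tcp_pos: [0.437, 0.275, 0.1999]
orientation: [0.08, 0.997, 0.001, 0.003]
contact_force: [0.5, 0.1, 0.4]
width: 0.0347
grip_force: 0.0
```

Emit:
move_arm(
  moves=[
    [150,[0.05,0,0],[0,0,0]],
    [150,[0.05,0,0],[0,0,0]],
    [150,[0.05,0,0],[0,0,0]],
  ],
)

```text
time: 10.93
tcp_pos: [0.3964, 0.2811, 0.1969]
orientation: [0.078, 0.997, 0.0, 0.0]
contact_force: [1.4, 0.0, 0.3]
width: 0.0351
grip_force: 0.0
```

```bash
python3 - <<'E'
from rig import env
from h import *
import pickle
s=env.observe();c=env.get_calibration("wrist");p,d=env.grab_frame("wrist");pickle.dump((s,c,p,d),open("pics/w5.pkl","wb"));
u,v=px(c,[.47,.27,.04])[0].astype(int);print(u,v)
cv2.imwrite("pics/w5.png",cv2.resize(p[max(0,v-100):v+100,max(0,u-120):u+120],None,fx=3,fy=3,interpolation=2))
E
cat >> m5.py <<'E'
rect(near(.49,.267,.035)&(Z>.039)&(Z<.0475)&(np.hypot(P[...,0]-.453,P[...,1]-.272)<.05),"bolt nose")
E
python3 m5.py pics/w5.pkl; python3 st.py
```

```text
256 248
bar top (z70) 444 [453.2 272.9] [29.1 12.9] 7.3 z [66.9 69.2 70.4]
flange (z35) 2458 [460.2 274.6] [72.9 59.1] 16.5 z [33.5 34.8 43.1]
stage 146x84 5472 [483.8 267.3] [ 84.2 146.5] 80.9 z [28.4 29.6 30.8]
tab 14 223 [513.3 263. ] [13.  13.5] 81.4 z [71.1 76.1 77.5]
bolt nose 607 [487.  266.6] [25.7 30.3] 79.6 z [41.3 42.6 43.6]
[0.3978 0.2809 0.1969] 0.0353 [ 0.3  0.1 -0.2] [-0.02 -0.01  0.03] yang 80.99
axes [[-0.988, 0.157, 0.001], [0.157, 0.988, 0.0], [-0.001, 0.001, -1.0]]
```

View pics/w5.png

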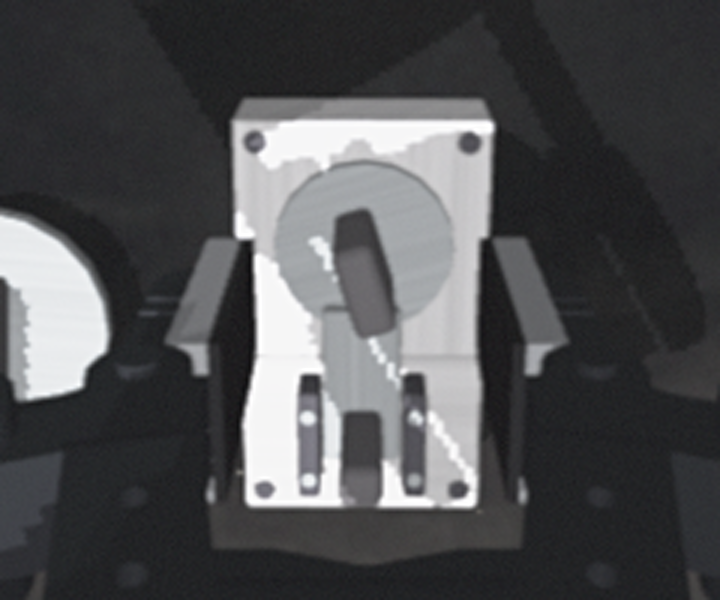

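The nose lies over the flange, about 19 mm from the axis. The tab's measured travel is 20.9 mm against 22 mm, so I'll confirm with a light push from behind using shut fingers.

```bash
python3 st.py .539 .2585 .06 |tail -1
```

```text
[-1.904e-01 -1.000e-04  1.828e-01]
```

Emit:
move_arm(
  moves=[
    [255,[-0.19,0,0],[0,0,0]],
    [255,[-0.19,0,0],[0,0,0]],
    [255,[-0.19,0,0],[0,0,0]],
    [255,[-0.19,0,0.0],[0,0,0]],
    [255,[-0.19,0,0.05],[0,0,0]],
    [255,[-0.19,0,0.1],[0,0,0]],
    [255,[-0.19,0,0.1],[0,0,0]],
    [255,[-0.19,0,0.1],[0,0,0]],
  ],
)

```text
time: 11.65
tcp_pos: [0.5377, 0.2569, 0.1188]
orientation: [0.08, 0.997, -0.001, -0.003]
contact_force: [0.0, 0.1, 0.2]
width: 0.0001
grip_force: 0.0
```

```bash
python3 st.py .539 .2585 .06
```

```text
[0.5377 0.2569 0.1188] 0.0001 [0.  0.1 0.2] [-0.04  0.04  0.02] yang 80.85
axes [[-0.987, 0.159, -0.006], [0.159, 0.987, -0.002], [0.006, -0.003, -1.0]]
[-0.0018  0.0026  0.0784]
```

Emit:
move_arm(
  moves=[
    [255,[-0.003,0.002,0.04],[0,0,0]],
    [255,[-0.003,0.002,0.076],[0,0,0]],
    [255,[-0.003,0.002,0.076],[0,0,0]],
    [255,[-0.003,0.002,0.076],[0,0,0]],
    [255,[-0.003,0.002,0.076],[0,0,0]],
  ],
)

```text
time: 12.07
tcp_pos: [0.5433, 0.2596, 0.0674]
orientation: [0.079, 0.997, 0.001, 0.002]
contact_force: [0.3, 0.1, 0.0]
width: 0.0
grip_force: 0.0
```

Emit:
move_arm(
  moves=[
    [255,[0.003,0,0],[0,0,0]],
    [255,[0.005,0,0],[0,0,0]],
    [255,[0.007,0,0],[0,0,0]],
    [255,[0.007,0,0],[0,0,0]],
    [255,[0.007,0,0],[0,0,0]],
  ],
)

```text
time: 12.48
tcp_pos: [0.5363, 0.26, 0.0651]
orientation: [0.079, 0.997, 0.0, 0.0]
contact_force: [0.6, -0.1, -0.1]
width: 0.0002
grip_force: 0.0
```

Emit:
move_arm(
  moves=[
    [255,[0.003,0,0],[0,0,0]],
    [255,[0.005,0,0],[0,0,0]],
    [255,[0.007,0,0],[0,0,0]],
    [255,[0.007,0,0],[0,0,0]],
    [255,[0.007,0,0],[0,0,0]],
  ],
)

```text
time: 12.9
tcp_pos: [0.532, 0.2605, 0.0647]
orientation: [0.079, 0.997, 0.0, 0.001]
contact_force: [5.5, -0.2, -3.5]
width: -0.0
grip_force: 2.6
```

Emit:
move_arm(
  moves=[
    [255,[0.001,0,0],[0,0,0]],
    [255,[0.002,0,0],[0,0,0]],
    [255,[0.003,0,0],[0,0,0]],
    [255,[0.003,0,0],[0,0,0]],
  ],
)

```text
time: 13.23
tcp_pos: [0.5319, 0.2606, 0.0649]
orientation: [0.08, 0.997, 0.0, 0.003]
contact_force: [12.7, -1.7, -8.3]
width: -0.0
grip_force: 6.2
```

The push met a hard stop: 12.7 N with no motion, so the bolt is fully in. I'll back off, lift clear and check.

Emit:
move_arm(
  moves=[
    [255,[-0.015,0,0],[0,0,0]],
    [255,[-0.015,0,0],[0,0,0]],
    [255,[-0.015,0,-0.05],[0,0,0]],
    [255,[-0.015,0,-0.1],[0,0,0]],
    [255,[-0.015,0,-0.15],[0,0,0]],
    [255,[0.1,0,-0.19],[0,0,0]],
    [255,[0.16,0,-0.19],[0,0,0]],
    [255,[0.18,0,-0.19],[0,0,0]],
  ],
)

```text
time: 13.9
tcp_pos: [0.4187, 0.2787, 0.2049]
orientation: [0.08, 0.997, 0.0, 0.0]
contact_force: [-0.3, -0.1, 0.3]
width: 0.0
grip_force: 0.0
```

Emit:
move_arm(
  moves=[
    [150,[0,0,0],[0,0,0]],
    [150,[0,0,0],[0,0,0]],
    [150,[0,0,0],[0,0,0]],
    [150,[0,0,0],[0,0,0]],
  ],
)

```text
time: 14.23
tcp_pos: [0.4206, 0.2785, 0.2037]
orientation: [0.08, 0.997, 0.0, 0.0]
contact_force: [0.5, 0.2, 0.0]
width: 0.0356
grip_force: 0.0
```

```bash
python3 - <<'E'
from rig import env
from h import *
import pickle
s=env.observe();c=env.get_calibration("wrist");p,d=env.grab_frame("wrist");pickle.dump((s,c,p,d),open("pics/w6.pkl","wb"))
E
python3 m5.py pics/w6.pkl; python3 st.py
```

```text
bar top (z70) 450 [453.6 272.8] [29.9 13.1] 9.2 z [66.9 69.1 70.5]
flange (z35) 2528 [460.3 274.7] [72.2 59.3] 16.8 z [33.5 34.8 43. ]
stage 146x84 5706 [483.2 267.4] [ 84.1 145.2] 81.0 z [28.4 29.6 30.8]
tab 14 226 [513.8 262.7] [13.  13.9] 80.9 z [71.2 76.  77.4]
bolt nose 649 [486.9 266.6] [26.  30.5] 79.5 z [41.2 42.5 43.7]
[0.4207 0.2783 0.2035] 0.0351 [-0.1  0.6 -0.1] [ 0.02 -0.01 -0.01] yang 80.85
axes [[-0.987, 0.159, -0.0], [0.159, 0.987, -0.0], [0.0, -0.0, -1.0]]
```

```bash
python3 -c "
from rig import env
print(env.finish_job())"
```

```text
the job is handed in; nothing more can be done
None
```

The middle-sized puck is seated fully home with its flange flush, the bolt is pushed in to its hard stop over the flange, and the job was handed in at about 14 s with the gripper clear; no other object was touched.

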